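# Unlatch the stock rack and put the long tube in the tacking fixture

## Robot

A 6-joint arm with a two-finger parallel gripper is mounted at the origin on a cart in front of the work surface, level with it; the furniture and walls round the work are solid. World frame = base frame: x ahead of the robot, y to its left, z up, the work surface at z = 0. Lengths are in m, angles in rad, forces in N, time in s.
With the tool pointing down it reaches from about 0.4 to 0.825 m from the base axis. Payload 7 kg.
Tool frame: the origin (TCP) lies at the very end of the fingers, on their centre line; the grasp point (between the pads) lies 19 mm behind it; x points along the fingers, y is the direction in which the jaws open and shut, and the axes are right-handed (so a half turn about x gives the same grasp; the last joint's range is limited). The gripper opens to 88 mm and grips with 3 to 60 N. Pads are 19 mm wide; open, the fingers measure 130 mm over their backs; the gripper's body (78 mm by 193 mm) begins 47 mm behind the grasp point.
Start: joints at [0.288, 0.359, 0.012, 0, -1.224, -0.288], TCP at [0.675, -0, 0.227] pointing down, gripper open.
Joint ranges: [-3.07, 3.07], [-1.43, 2.12], [-1.02, 1.25], [-3.03, 1.67], [-3.05, -0], [-3.03, 3.03]. Speed limits (rad/s): [2.39, 2.39, 3.01, 3.14, 3.14, 3.14].

## Interface

Orientations are given as a unit quaternion [x, y, z, w].
In Python, from workcell import state, viewer, sign_off gives the robot as it stands.
- The arm moves only by the tool send_rows, never from a script. Its arguments are lists of equal length, an entry for each row: "jaw": the gripper command: -1 is shut, 1 is fully open, values between are in proportion; "translation": the shift along the tool's x, y, z in cm, a list of three; "yaw": the turn about the tool's x in degrees. A call has 1 to 12 rows; each row shifts and turns the commanded pose from where the row before left it, along the tool's axes as they then stand; what a row does not reach is not made up. A row lasts 1/10 s, in which the tool goes at most 50 mm and 8.59 degrees, less where a joint would pass 70% of its speed; a pose out of reach is approached as far as the arm can. A call is refused whole if a number of a shift passes 5 or a number of a turn 8.59, either way. A call with a gripper value outside its range is refused whole. The fingers move at their own pace and stop on an object; "squeeze" is the grip in N (left out, the last holds). Time passes only in rows, so rows that do not move let the fingers close. It gives the time, the measured TCP pose, the force and the opening at its end, in the units of the state.
- state(): the state, without advancing time (a new reading comes with each control period).
- viewer.capture(name): name is "scene" or "side" or "wrist"; returns the picture (420x560x3 uint8, blue, green, red); there is no depth.
- viewer.camera_info(name): a dict with "intrinsics" (3x3 intrinsics, pixels), "position" and "orientation" of the camera in the world. Camera axes: x right, y up, looking along -z (the intrinsics and any distortion apply to the point x, -y, -z); pixel columns grow to the right and rows downward; lengths in m; the calibration is good to about 2 mm. A picture is of the moment at which its call begins: read the wrist's pose just before it. camera_info takes no time and is no camera call; for the wrist camera it gives the pose at the moment of the call.
- sign_off(): hands the job in, once; it reports no verdict.
The state is a dict: "t": time; "q": joint angles; "joint_vel": joint speeds; "effort": joint torques, N m; "tcp_pos": TCP position; "tool_rot": TCP orientation; "contact_force": force on the tool from outside, world axes, zero at the start; "wrist_torque": the same for the moment, N m; "grip_width": finger opening in m.
Only numpy, scipy, OpenCV 4.12 (cv2) and the standard library are available. Lean on these libraries where they do the work, as an engineer would, in place of code of your own. Each camera call takes 0.05 s, during which the arm holds its last target.

## Task

Lift the thumb latch of the small grey-green stock rack out of its catch, swing its gate wide open and leave it open. Draw the long dark square tube out by its end, set it down on the bench and let go, then take it again by its middle and lay it fully home in the copper end nests of the tacking fixture. Leave the short tube where it lies in its bay.

Things in the scene. Friction and masses are not known exactly. Their poses are not given: they have to be found in the camera images.
- stock_rack: grey-green steel rack fixed to the bench, 228 wide, 58 mm high: two roofed bays, each 81 wide, 42 high, centred at y = +-42.5 mm. Origin at bench height under the middle of the bays' face; x points into the bays, y left, z up. Floor 12 mm above the bench from x = -52 to 158 mm; roof (top at 58 mm) only over x = 0 to 155. Gate posts 14 mm square at x = -40, y = +-106. A nut (14 mm high) lies on the roof
- gate (a joint): hinge of the rack's ochre yellow front gate (8 mm thick frame, 204 wide, from 14 to 58 mm above the bench): 0 shut, grows to 1.92 rad as its free right edge swings towards the robot and round to the left. Light friction, about 0.05 N m; it stays where it is left
- gate_hinge (a point): on the vertical hinge line of the gate, 36 mm above the bench, at x = -52, y = +104 mm of the rack; fixed to the rack, with the rack's axes. The shut gate runs from here to the right (-y)
- latch_bar (a joint): steel gravity bar (0.16 kg) on the gate's front: 0 level, its nose behind the upright lip of the catch on the right post; grows to 0.45 rad as the nose is lifted, falls back by its weight. From 0.17 rad the nose clears the lip and the gate can swing. It turns on a bolt on the gate, 122 mm to the right of the hinge line, 44 mm above the bench, and travels with the gate
- thumb_piece (a point): where to take the latch: middle of the bare round pin, 10 mm thick, that juts 55 mm squarely from the bar's front, red 18 mm ball at its end (30 mm ahead of this point). Latched: 44 mm above the bench, 41 mm before the gate's mid plane, 196 mm right of the hinge line; 74 mm along the bar from its bolt. Moves with gate and bar; x points from ball to gate, y from nose to hinge
- tube_center (a point): centre of the long square tube, 30 x 30 x 160 mm, dark with rust patches, hollow, 3 mm walls, about 0.4 kg. Its own y is its length (ends at +-80 mm), z up. It begins lying in one of the two bays, its last 25 to 40 mm standing out of the bay into the open porch behind the gate
- short_center (a point): centre of the short square tube, 25 x 25 x 110 mm, paler with rust patches, in the other bay of the rack; it stays there. Its own y is its length
- nest_center (a point): where the long tube's centre belongs, 33 mm above the bench, in the fixture fixed to the bench: dark plate 230 x 80 x 10 mm, a copper nest on each end that takes a tube end from above. x is the fixture's length, along which the tube lies (either way round). Seats 18 mm above the bench; 37 mm between side walls, 169 mm between end walls; walls 46 mm high, flared
- tack_fixture: the tacking fixture itself, origin under the middle of its plate at bench height, same axes as nest_center. The nests' side walls stand 52 to 85 mm from its middle; between the nests there is room for fingers down to the plate (10 mm above the bench)
Mind the look-alikes: they are no part of the job. Leave any blue look-alike of the part that bears tube_center alone.

How it is judged:
On the way, in this order (a step that is already met when the one before it is completed fails the run):
1. the latch bar is lifted clear of its catch while the gate is still at its post (value of joint latch_bar above 0.17 rad and value of joint gate below 0.25 rad), for 0.05 s.
2. the gate stands wide open (more than 1.35 rad) (value of joint gate above 1.35 rad), for 0.2 s.
3. the long tube is out of its bay and lies on the bench, let go ((x of tube_center in the frame of stock_rack below -0.08 m or y of tube_center in the frame of stock_rack below -0.13 m or y of tube_center in the frame of stock_rack above 0.13 m) and height (world z) of tube_center below 0.027 m and contact force between the fingers and long_tube below 0.3 N and linear speed of long_tube below 0.03 m/s), for 0.2 s.
At the end, for the whole second after the job is handed in: The long tube lies at rest in both nests of the fixture: its centre within 10 mm of the nests' centre in plan and 4 mm in height, its length within 0.06 rad of the fixture's, level; the gate still stands open (more than 1.2 rad) (horizontal distance between tube_center and nest_center below 0.01 m and z of tube_center in the frame of nest_center between -0.004 and 0.004 m and angle between the y axis of tube_center and the x axis of nest_center, either way round below 0.06 rad and angle between tube_center's own z axis and vertical below 0.06 rad and linear speed of long_tube below 0.01 m/s and value of joint gate above 1.2 rad); the robot touches nothing.
It fails at once if the short tube is moved by more than 40 mm (distance of short_center from where it was at the start of the episode above 0.04 m).
It also fails if it takes over 61 s, if anything falls off the work surface, if the arm or the gripper's body presses on something with over 40 N, if the wrist force passes 120 N, or if a joint passes its speed limit or range.

## Working session

There is one attempt and no reset: what is moved stays moved. The work goes in short steps, Python scripts to look and compute and a tool call to move; the robot and the scene stay as the last step left them, time stands still between calls to the robot, and variables do not carry over. Pictures are saved under pics/ and viewed, and the job is handed in when it is done.

Besides the shell and the picture viewer there is one more tool, called after "Call:" as name(argument=value, ...), one argument or row to a line, values as JSON. send_rows: Moves the arm, as the interface text tells. Its arguments: {"type":"object","properties":{"jaw":{"type":"array"},"translation":{"type":"array"},"yaw":{"type":"array"},"squeeze":{"type":"number"}},"required":["jaw","translation","yaw"]}

```bash
ls; mkdir -p pics; python3 - <<'E'
from workcell import state, viewer
import cv2
print(state())
for n in ["scene","side","wrist"]:
    ci=viewer.camera_info(n); print(n,ci)
    im=viewer.capture(n); cv2.imwrite(f"pics/{n}0.png",im)
E
```

```text
pics
{'t': 0.0, 'q': array([ 2.88090630e-01,  3.59390416e-01,  1.10920900e-02, -3.64986307e-04,
       -1.22410242e+00, -2.88081579e-01]), 'joint_vel': array([ 0.00011685, -0.00086308,  0.00136885,  0.00053318, -0.00120343,
        0.00153939]), 'effort': array([-8.00930356e-04, -5.82726967e+01,  2.93058443e+01,  6.99745238e+00,
        6.93249181e-03, -2.06530804e-04]), 'tcp_pos': array([ 6.74522860e-01, -2.43961202e-05,  2.25632194e-01]), 'tool_rot': array([-0.49959377,  0.5004693 ,  0.50034827,  0.49958799]), 'contact_force': array([-0.21207604,  0.01960801,  0.53391702]), 'wrist_torque': array([ 0.00269089, -0.02550503, -0.01161076]), 'grip_width': 0.08758487424903386}
scene {'intrinsics': array([[383.80727201,   0.        , 277.34395288],
       [  0.        , 383.80727201, 208.99463058],
       [  0.        ,   0.        ,   1.        ]]), 'position': array([0.19234228, 0.66574266, 0.56948938]), 'orientation': array([-0.13844165,  0.44274004,  0.83832937, -0.28638965])}
side {'intrinsics': array([[394.20237196,   0.        , 284.80570832],
       [  0.        , 394.20237196, 212.94075922],
       [  0.        ,   0.        ,   1.        ]]), 'position': array([ 0.58310806, -0.92443032,  0.75342627]), 'orientation': array([ 0.46593894, -0.00581955, -0.01986126,  0.88457479])}
wrist {'intrinsics': array([[296.45711653,   0.        , 275.25377654],
       [  0.        , 296.45711653, 212.03833508],
       [  0.        ,   0.        ,   1.        ]]), 'position': array([ 0.67417855, -0.07907323,  0.38385329]), 'orientation': array([ 9.87963480e-04, -1.47006602e-01,  9.89134887e-01,  5.08011056e-04])}
```

View pics/scene0.png

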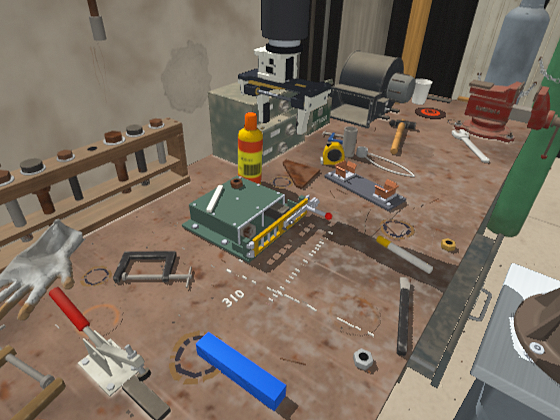

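View pics/side0.png

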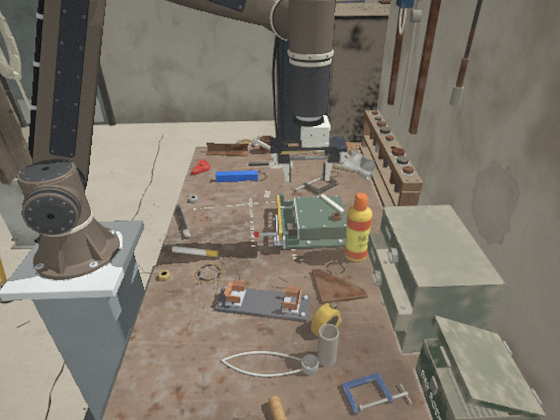

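View pics/wrist0.png

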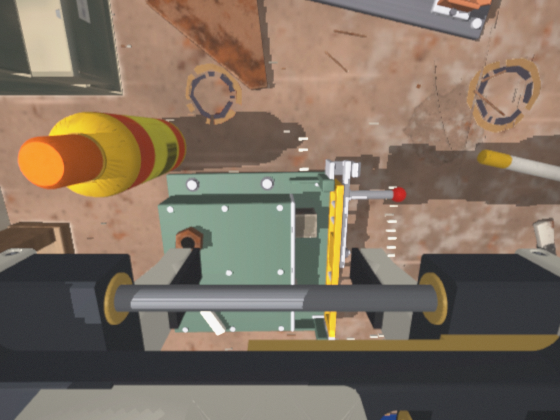

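```bash
python3 - <<'E'
import cv2
a=cv2.imread("pics/scene0.png"); b=cv2.imread("pics/side0.png"); c=cv2.imread("pics/wrist0.png")
def crop(im,x0,y0,x1,y1,s,n):
    cv2.imwrite(n,cv2.resize(im[y0:y1,x0:x1],None,fx=s,fy=s,interpolation=cv2.INTER_CUBIC))
crop(a,180,170,350,275,4.7,"pics/s_rack.png")
crop(a,310,150,420,220,7,"pics/s_fix.png")
crop(b,205,180,385,330,4,"pics/d_rack.png")
crop(c,150,140,420,345,2.9,"pics/w_rack.png")
E
```

```text
(no output)
```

View pics/s_rack.png

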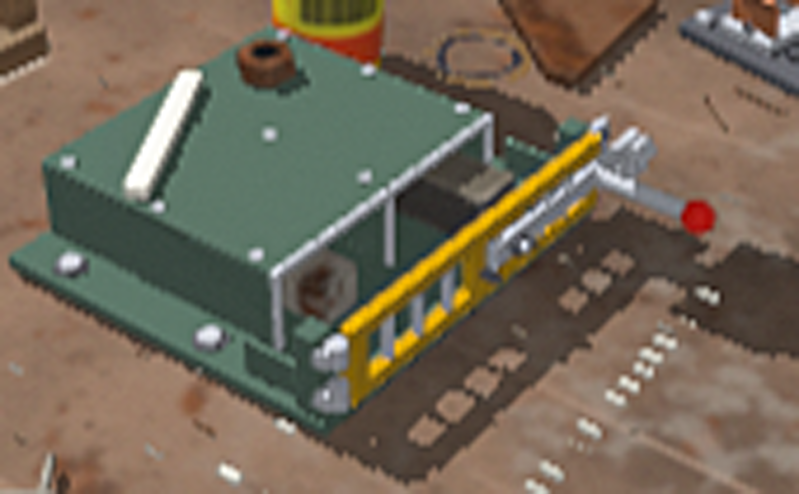

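View pics/s_fix.png

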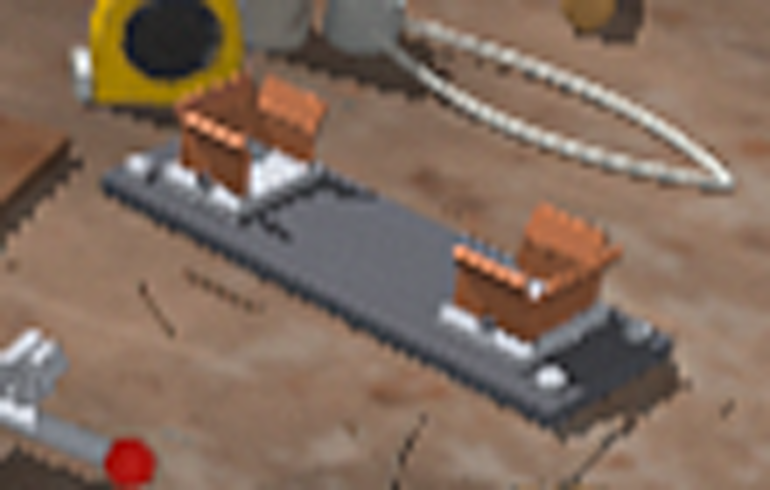

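View pics/d_rack.png

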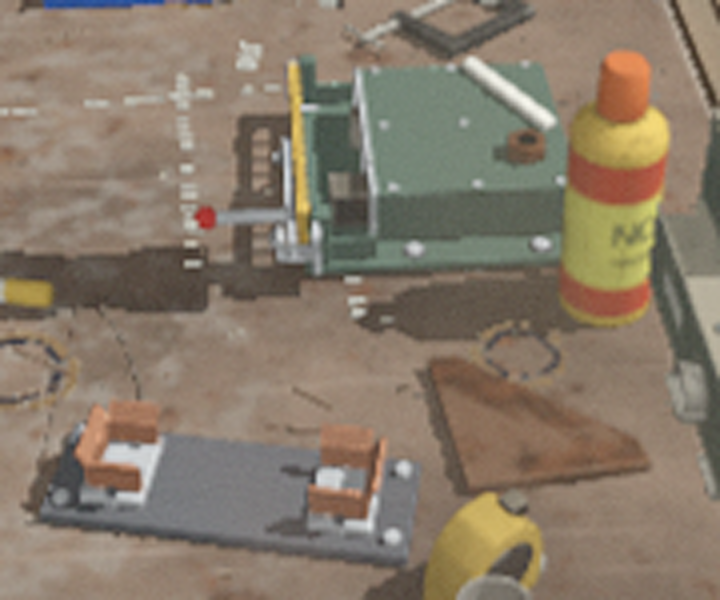

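View pics/w_rack.png

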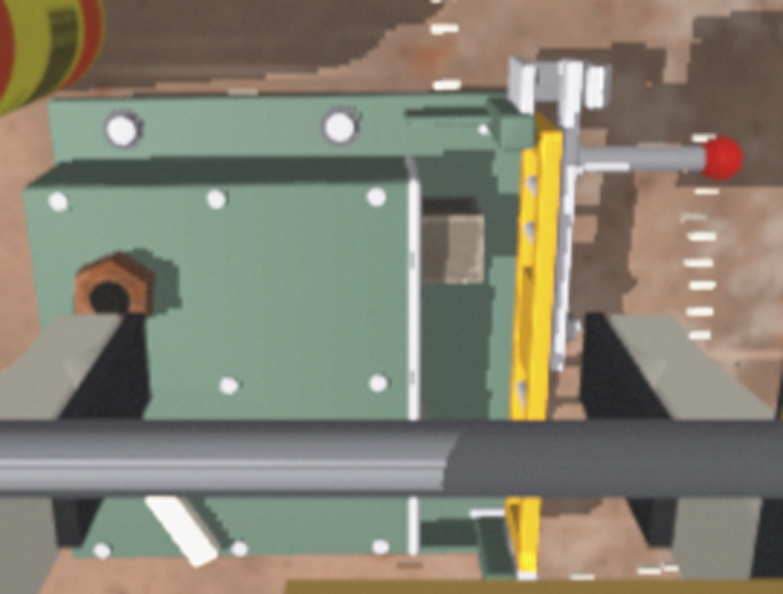

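```bash
cat > h.py <<'E'
import numpy as np
from scipy.spatial.transform import Rotation as R
from scipy.optimize import least_squares
def proj(ci,P):
    P=np.atleast_2d(P); Rm=R.from_quat(ci['orientation']).as_matrix()
    c=(P-ci['position'])@Rm; K=ci['intrinsics']
    p=np.c_[c[:,0],-c[:,1],-c[:,2]]@K.T
    return p[:,:2]/p[:,2:]
def ray(ci,uv):
    K=ci['intrinsics']; d=np.array([(uv[0]-K[0,2])/K[0,0],-(uv[1]-K[1,2])/K[1,1],-1.])
    return ci['position'],R.from_quat(ci['orientation']).apply(d)
def atz(ci,uv,z):
    p,d=ray(ci,uv); return p+d*(z-p[2])/d[2]
def tri(obs):
    A=np.zeros((3,3));b=np.zeros(3)
    for ci,uv in obs:
        p,d=ray(ci,uv); d=d/np.linalg.norm(d); M=np.eye(3)-np.outer(d,d); A+=M;b+=M@p
    return np.linalg.solve(A,b)
def T(x,y,a,P):
    P=np.atleast_2d(P); c,s=np.cos(a),np.sin(a)
    return np.c_[x+c*P[:,0]-s*P[:,1],y+s*P[:,0]+c*P[:,1],P[:,2]]
E
cat > ci0.py <<'E'
import numpy as np
from workcell import viewer
S=viewer.camera_info("scene");D=viewer.camera_info("side")
W0={'intrinsics':viewer.camera_info("wrist")['intrinsics'],'position':np.array([0.67417855,-0.07907323,0.38385329]),'orientation':np.array([9.87963480e-04,-1.47006602e-01,9.89134887e-01,5.08011056e-04])}
E
python3 - <<'E'
from h import *; from ci0 import *
np.set_printoptions(precision=4,suppress=True)
print("ball",tri([(S,(328.5,216.2)),(W0,(399.7,194.1)),(D,(256.2,234.2))]))
obs=[(S,'b',(328.5,216.2)),(W0,'b',(399.7,194.1)),(D,'b',(256.2,234.2)),
(S,'fl',(239.1,227.4)),(S,'fr',(284.3,194.5)),(S,'bl',(189.6,204)),
(W0,'fr',(292.4,197.9)),(W0,'fl',(292.4,330.7)),(W0,'br',(159.3,204.5)),
(D,'fr',(298,231.2)),(D,'fl',(295,197.5)),(D,'bl',(340.7,196.2))]
def f(p,full=False):
    x,y,a,w=p
    pts={'b':(-.123,-.092,.044),'fl':(0,w,.058),'fr':(0,-w,.058),'bl':(.155,w,.058),'br':(.155,-w,.058)}
    r=np.array([proj(c,T(x,y,a,pts[k]))[0]-uv for c,k,uv in obs])
    return r if full else r.ravel()
s=least_squares(f,[.68,-.05,0,.086],loss='soft_l1'); print("rack",s.x); print(f(s.x,True))
rk=s.x[:3]
# fixture
fo=[(S,(-1,1),(325,175.7)),(S,(-1,-1),(0,0)),(S,(1,1),(387.9,208.6)),(D,'a',(306.2,317)),(D,'b',(309.5,295.5)),(D,'c',(216.3,306.2))]
for c,uv in [(S,(325,175.7)),(S,(387.9,208.6)),(S,(405.4,198.6)),(D,(306.2,317)),(D,(309.5,295.5)),(D,(216.3,306.2))]:
    print("fix",atz(c,uv,.010))
# right tube in wrist: end corners
for u,v in [(485,216),(485,283),(424,212),(424,283)]:
    p=atz(W0,(150+u/2.9,140+v/2.9),.037); c_,s_=np.cos(rk[2]),np.sin(rk[2]); d=p[:2]-rk[:2]
    print("tubeR z37 rackframe",d@[c_,s_],d@[-s_,c_])
E
```

```text
ball [0.5288 0.0022 0.0445]
rack [0.6515 0.0947 0.0073 0.0865]
[[-0.0709 -0.1684]
 [-1.8447 -0.4373]
 [-0.4041  0.1659]
 [-0.6643  0.5105]
 [ 0.5446 -0.0676]
 [-0.4126 -0.807 ]
 [ 1.6576  4.2277]
 [ 0.2738 -0.6698]
 [-1.4948 -1.2459]
 [-0.7035 -3.2225]
 [-1.5623 -0.6404]
 [-0.7782 -0.8496]]
fix [ 0.6638 -0.2106  0.01  ]
fix [ 0.4472 -0.1667  0.01  ]
fix [ 0.4298 -0.2417  0.01  ]
fix [ 0.6544 -0.2864  0.01  ]
fix [ 0.6688 -0.2169  0.01  ]
fix [ 0.4344 -0.2416  0.01  ]
tubeR z37 rackframe -0.029974872968351766 -0.06493470232605476
tubeR z37 rackframe -0.030984742217281102 -0.03451630815085236
tubeR z37 rackframe -0.004154796181255767 -0.06692761153236301
tubeR z37 rackframe -0.004559107855616673 -0.034749738916083094
```

```bash
python3 - <<'E'
from h import *; from ci0 import *
import cv2
rk=(.6515,.0947,.0073)
a=cv2.imread("pics/scene0.png").copy()
# outlines for left tube hypotheses end face at x=e, width w centre y=.0425 ; 
big=cv2.resize(a[170:275,180:350],None,fx=4.7,fy=4.7,interpolation=cv2.INTER_CUBIC)
def box(y,w,e,L,col):
    P=[(e,y+sy*w/2,.012+z*w) for sy in(-1,1) for z in (0,1)]
    P+= [(e+L,y+sy*w/2,.012+z*w) for sy in(-1,1) for z in (0,1)]
    q=(proj(S,T(*rk,P))-[180,170])*4.7; q=q.astype(int)
    for i,j in [(0,1),(1,3),(3,2),(2,0),(1,5),(3,7)]: cv2.line(big,tuple(map(int,q[i])),tuple(map(int,q[j])),col,1)
box(-.05,.030,-.03,.03,(0,0,255))
box(.0425,.025,-.0,.02,(255,0,0))
box(.0425,.030,-.03,.03,(0,255,255))
cv2.imwrite("pics/hyp.png",big)
E
```

```text
(no output)
```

View pics/hyp.png

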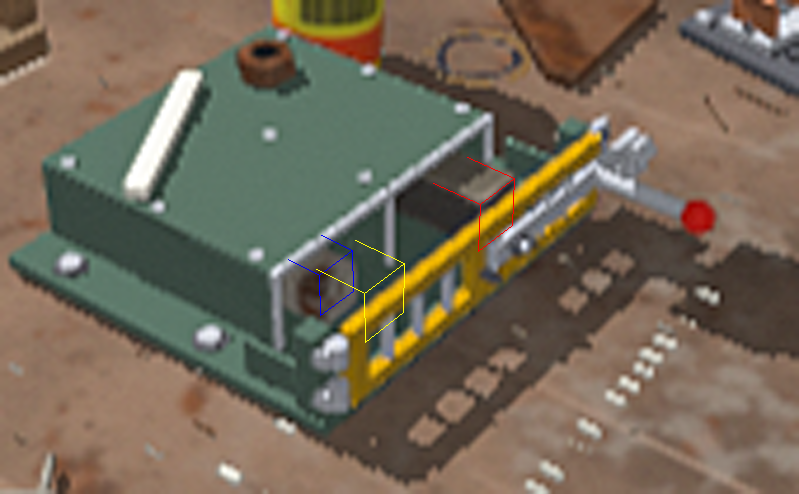

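Call:
send_rows(
  jaw=[-0.3,-0.3,-0.3,-0.3,-0.3,-0.3,-0.3,-0.3,-0.3,-0.3,-0.3,-0.3],
  translation=[
    [0.6,0,0],
    [0.6,0,0],
    [0.6,0,0],
    [0.6,0,0],
    [0.6,0,0],
    [0.6,0,0],
    [0.6,0,0],
    [0.6,0,0],
    [0.6,0,0],
    [0.6,0,0],
    [0.6,0,0],
    [0,0,0],
  ],
  yaw=[-8.2,-8.2,-8.2,-8.2,-8.2,-8.2,-8.2,-8.2,-8.2,-8.2,-8,0],
  squeeze=30,
)

```text
t: 1.35
tcp_pos: [0.6742, -0.0001, 0.1592]
tool_rot: [-0.706, -0.001, 0.708, -0.001]
contact_force: [0.1, 0.9, 0.1]
grip_width: 0.0309
```

Call:
send_rows(
  jaw=[-0.3,-0.3,-0.3,-0.3,-0.3],
  translation=[
    [1,-0.1,3],
    [1,-0.1,3],
    [1,0,3],
    [1,0,2.9],
    [0,0,0],
  ],
  yaw=[0,0,0,0,0],
)

```text
t: 1.85
tcp_pos: [0.5518, 0.0015, 0.1197]
tool_rot: [-0.706, 0.002, 0.708, 0.002]
contact_force: [-0.4, 0.2, 0.8]
grip_width: 0.0304
```

```bash
cat > shot.py <<'E'
import sys,cv2,pickle
from workcell import state, viewer
tag=sys.argv[1]
for n in sys.argv[2:]:
    ci=viewer.camera_info(n); im=viewer.capture(n); cv2.imwrite(f"pics/{n}{tag}.png",im)
    pickle.dump(ci,open(f"pics/{n}{tag}.pkl","wb"))
s=state(); print(s['t'],s['tcp_pos'],s['tool_rot'],s['contact_force'],s['grip_width'])
E
python3 shot.py 1 wrist scene
```

```text
1.95 [0.55613414 0.00206379 0.12128046] [ 0.70744211 -0.00089713 -0.70677013 -0.00091708] [ 0.78272567 -0.79681799 -0.47558124] 0.030611916950962697
```

View pics/wrist1.png

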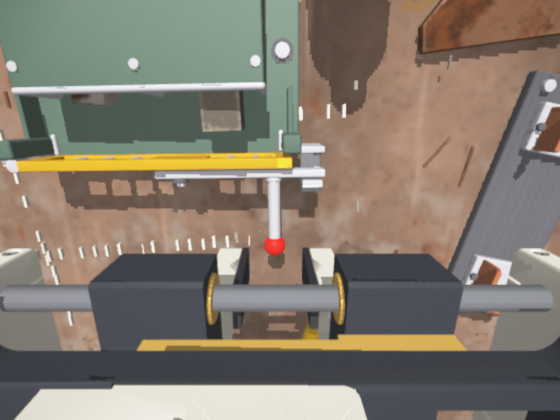

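View pics/scene1.png

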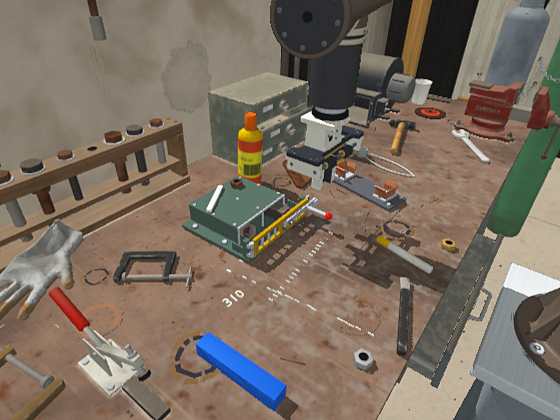

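```bash
python3 - <<'E'
from h import *; import pickle
C=pickle.load(open("pics/wrist1.pkl","rb"))
print(atz(C,(275,245),.044), atz(C,(273.5,184),.044), atz(C,(273.5,205),.044))
for uv in [(201,92),(240,92),(241,131),(202,131)]: print(atz(C,uv,.042))
E
```

```text
[0.52912758 0.00170579 0.044     ] [0.58210777 0.00260941 0.044     ] [0.56462634 0.00273392 0.044     ]
[0.65112755 0.05570709 0.042     ]
[0.65097445 0.02688837 0.042     ]
[0.62315692 0.02724815 0.042     ]
[0.62331834 0.05714741 0.042     ]
```

Call:
send_rows(
  jaw=[-0.3,-0.3,-0.3,-0.3,-0.3],
  translation=[
    [2,0,0],
    [2,0,0],
    [2,0,0],
    [0,0,0],
    [0,0,0],
  ],
  yaw=[0,0,0,0,0],
)

```text
t: 2.45
tcp_pos: [0.5569, 0.002, 0.0609]
tool_rot: [-0.707, 0.001, 0.707, 0.0]
contact_force: [0.3, -0.6, 0.2]
grip_width: 0.0308
```

Call:
send_rows(
  jaw=[-0.3,-0.3,-0.3,-1,-1,-1,-1,-1],
  translation=[
    [1.8,-0.05,0.2],
    [1.7,0,0],
    [0,0,0],
    [0,0,0],
    [0,0,0],
    [0,0,0],
    [0,0,0],
    [0,0,0],
  ],
  yaw=[0,0,0,0,0,0,0,0],
)

```text
t: 3.25
tcp_pos: [0.5547, 0.0026, 0.0265]
tool_rot: [0.708, 0.0, -0.707, 0.0]
contact_force: [-0.7, 0.0, 6.4]
grip_width: 0.009
```

Call:
send_rows(
  jaw=[-1,-1,-1,-1,-1,-1],
  translation=[
    [-0.6,0,0],
    [-0.6,-0.1,0],
    [-0.6,-0.1,0],
    [-0.4,-0.1,0],
    [0,0,0],
    [0,0,0],
  ],
  yaw=[0,0,0,0,0,0],
)

```text
t: 3.85
tcp_pos: [0.5539, 0.0055, 0.0476]
tool_rot: [0.707, 0.0, -0.707, 0.0]
contact_force: [0.3, 1.4, -3.2]
grip_width: 0.009
```

```bash
python3 shot.py 2 scene; python3 -c "
import cv2
a=cv2.imread('pics/scene2.png');cv2.imwrite('pics/s2.png',cv2.resize(a[150:275,200:380],None,fx=4.4,fy=4.4,interpolation=cv2.INTER_CUBIC))"
```

```text
3.9 [0.5539542  0.00544225 0.04754012] [ 7.07126360e-01  1.46003306e-05 -7.07087201e-01  9.79029657e-06] [ 0.60062231  0.34816455 -3.26095431] 0.008822314041342608
```

View pics/s2.png

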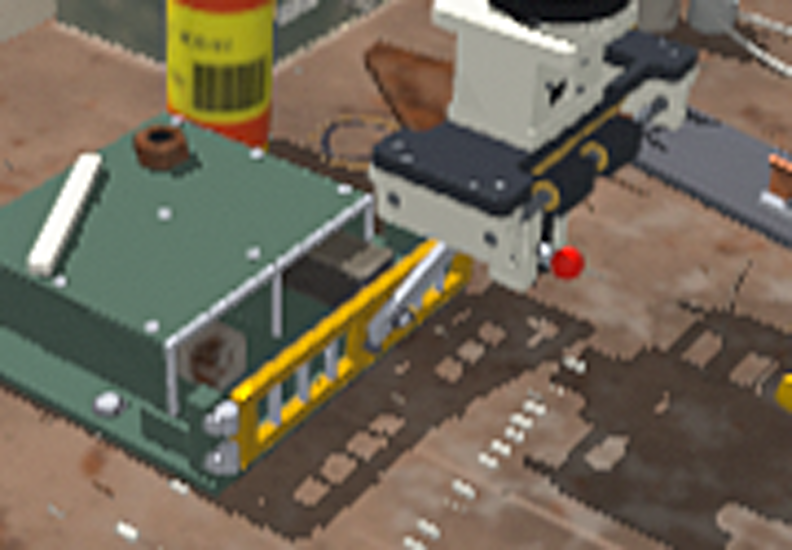

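Call:
send_rows(
  jaw=[-1,-1,-1,-1,-1,-1,-1,-1],
  translation=[
    [0,-0.57,1.99],
    [0,-0.57,1.99],
    [0,-0.57,1.99],
    [0,-0.57,1.99],
    [0,-0.57,1.99],
    [0,-0.57,1.99],
    [0,-0.57,1.99],
    [0,0,0],
  ],
  yaw=[6,6,6,6,6,6,6,0],
)

```text
t: 4.7
tcp_pos: [0.4363, 0.0862, 0.048]
tool_rot: [0.66, -0.253, -0.66, -0.255]
contact_force: [1.6, 1.0, -3.7]
grip_width: 0.0089
```

```bash
python3 shot.py 3 scene; python3 -c "
import cv2
a=cv2.imread('pics/scene3.png');cv2.imwrite('pics/s3.png',cv2.resize(a[150:300,180:396],None,fx=3.7,fy=3.7,interpolation=cv2.INTER_CUBIC))"
```

```text
4.75 [0.43662447 0.08570332 0.04790665] [ 0.6606975  -0.25237223 -0.66007957 -0.2531443 ] [ 1.96310571  1.81243956 -4.20792138] 0.00898980392385377
```

View pics/s3.png

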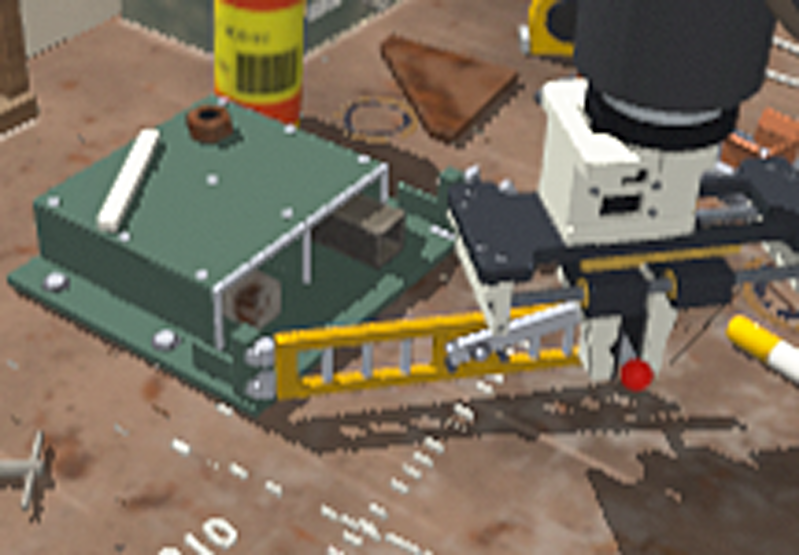

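Call:
send_rows(
  jaw=[-1,-1,-1,-1,-1,-1,-1,-1,-1,-1],
  translation=[
    [0,-0.63,2.15],
    [0,-0.63,2.15],
    [0,-0.63,2.15],
    [0,-0.63,2.15],
    [0,-0.63,2.15],
    [0,-0.63,2.15],
    [0,-0.63,2.15],
    [0,-0.63,2.15],
    [0,0,0],
    [0,0,0],
  ],
  yaw=[6.5,6.5,6.5,6.5,6.5,6.5,6.5,6.5,0,0],
)

```text
t: 5.75
tcp_pos: [0.4092, 0.2557, 0.047]
tool_rot: [-0.483, 0.517, 0.483, 0.516]
contact_force: [-4.9, 2.6, -1.4]
grip_width: 0.0087
```

```bash
python3 shot.py 4 scene; python3 -c "
import cv2
a=cv2.imread('pics/scene4.png');cv2.imwrite('pics/s4.png',cv2.resize(a[150:300,180:396],None,fx=3.7,fy=3.7,interpolation=cv2.INTER_CUBIC))"
```

```text
5.8 [0.40919377 0.25533013 0.04708399] [-0.48250722  0.51744412  0.4826062   0.51626508] [-4.80873813  2.76776967 -1.84394342] 0.009189658074582087
```

View pics/s4.png

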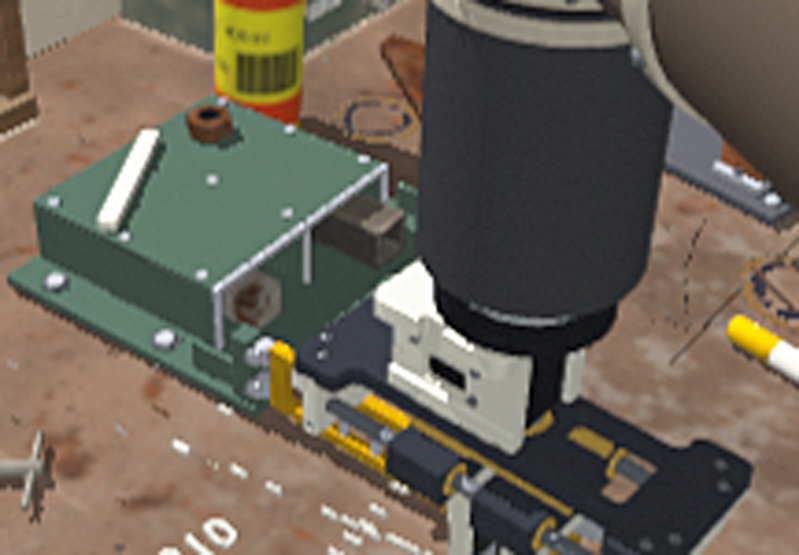

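Call:
send_rows(
  jaw=[-1,-1,-0.4,-0.3,-0.3,-0.3,-0.3,-0.3,-0.3,-0.3],
  translation=[
    [0.9,0.1,0],
    [0.9,0.1,0],
    [0,0,0],
    [0,0,0],
    [0,0,0],
    [-2,0,0],
    [-3,0,0],
    [-3,0,0],
    [-1,0,0],
    [0,0,0],
  ],
  yaw=[0,0,0,0,0,0,0,0,0,0],
)

```text
t: 6.8
tcp_pos: [0.4086, 0.2568, 0.1215]
tool_rot: [-0.482, 0.516, 0.482, 0.519]
contact_force: [0.1, -0.4, -0.6]
grip_width: 0.031
```

Call:
send_rows(
  jaw=[0.1,0.1,0.1,0.1,0.1,0.1,0.1,0.1,0.1,0.1,0.1,0.1],
  translation=[
    [0,0,0],
    [0,0,0],
    [0,0,0],
    [0,0,0],
    [0,0,0],
    [0,0,0],
    [0,0,0],
    [0,0,0],
    [0,0,0],
    [0,0,0],
    [0,0,0],
    [0,0,0],
  ],
  yaw=[-8.5,-8.5,-8.5,-8.5,-8.5,-8.5,-8.5,-8.5,-8.5,-8.5,-8.5,-0.5],
)

```text
t: 8.0
tcp_pos: [0.4072, 0.2553, 0.1184]
tool_rot: [-0.707, -0.0, 0.708, -0.001]
contact_force: [-0.4, -0.4, 0.3]
grip_width: 0.0481
```

Call:
send_rows(
  jaw=[0.1,0.1,0.1,0.1,0.1,0.1,0.1],
  translation=[
    [0,3.5,-3],
    [0,3.5,-3],
    [0,3.5,-3],
    [0,3.5,-3],
    [0,3.5,-2],
    [0,3.5,0],
    [0,0,0],
  ],
  yaw=[0,0,0,0,0,0,0],
)

```text
t: 8.7
tcp_pos: [0.5468, 0.0422, 0.118]
tool_rot: [-0.706, 0.003, 0.708, 0.003]
contact_force: [0.3, 0.6, -0.1]
grip_width: 0.0483
```

```bash
python3 shot.py 5 wrist scene
```

```text
8.8 [0.54724903 0.04487181 0.11866801] [-0.70665934  0.00207236  0.70754877  0.00173817] [ 0.32765737  0.47344852 -0.13020406] 0.04806896403010191
```

View pics/wrist5.png

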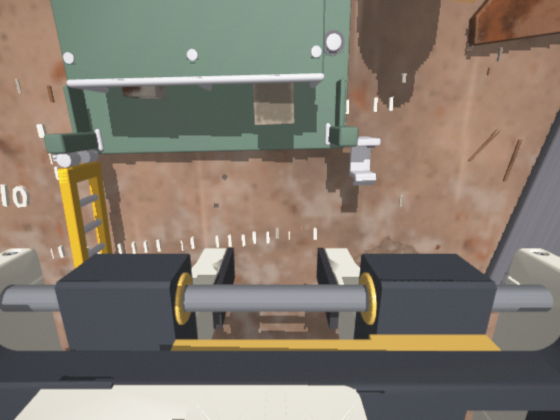

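View pics/scene5.png

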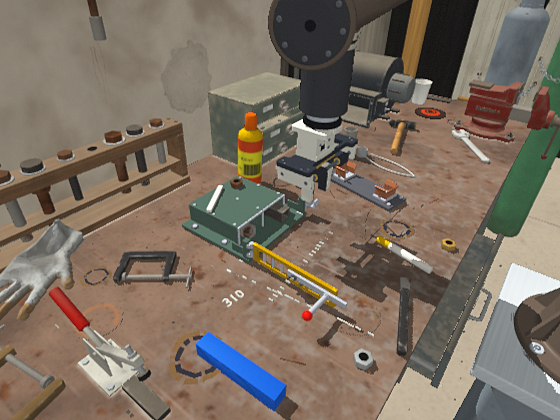

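Gate open in both views. The long tube's end is at wrist pixels about (254–294, 83–124). I'll measure it.

```bash
python3 - <<'E'
from h import *; import pickle,cv2
C=pickle.load(open("pics/wrist5.pkl","rb"))
a=cv2.imread('pics/wrist5.png');cv2.imwrite('pics/w5.png',cv2.resize(a[60:160,220:320],None,fx=6,fy=6,interpolation=cv2.INTER_CUBIC))
for uv in [(254,83),(294,83),(295,124),(253,124)]: print(atz(C,uv,.042))
E
```

```text
[0.65196834 0.05650301 0.042     ]
[0.65170435 0.02738437 0.042     ]
[0.62307586 0.02635928 0.042     ]
[0.6233708  0.05812903 0.042     ]
```

View pics/w5.png

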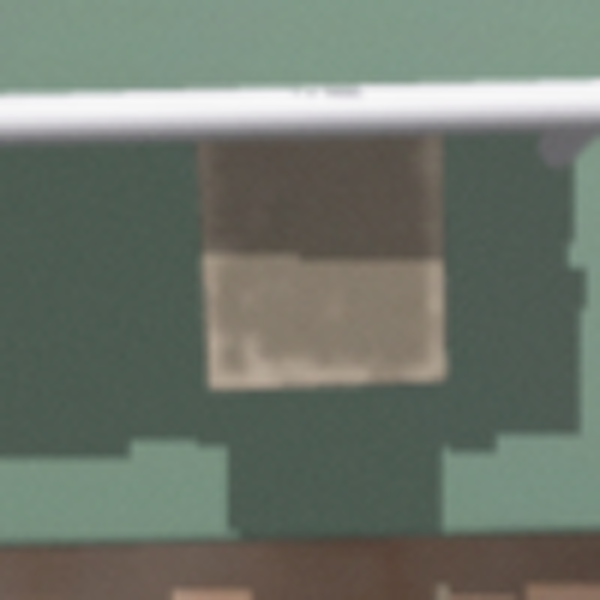

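Call:
send_rows(
  jaw=[0.1,0.1,0.1,0.1,0.1,0.1],
  translation=[
    [0,0.15,-3],
    [0,0.15,-3],
    [1,0,-2.8],
    [2,0,0],
    [0,0,0],
    [0,0,0],
  ],
  yaw=[0,0,0,0,0,0],
)

```text
t: 9.4
tcp_pos: [0.6349, 0.0436, 0.0891]
tool_rot: [-0.707, 0.0, 0.708, -0.0]
contact_force: [0.4, 1.9, 0.1]
grip_width: 0.0479
```

Call:
send_rows(
  jaw=[0.1,0.1,0.1,0.1,0.1],
  translation=[
    [2,0.1,-0.1],
    [2,0,0],
    [1.6,0,0],
    [1.4,0,0],
    [0,0,0],
  ],
  yaw=[0,0,0,0,0],
)

```text
t: 9.9
tcp_pos: [0.6355, 0.0421, 0.0186]
tool_rot: [-0.706, 0.0, 0.708, -0.0]
contact_force: [0.4, -0.0, -0.5]
grip_width: 0.0482
```

```bash
python3 shot.py 6 wrist scene
```

```text
10.0 [0.6368762  0.0422765  0.02032904] [ 7.07332088e-01  1.17471612e-04 -7.06881379e-01  1.39863248e-04] [ 1.04510286  0.08719224 -0.43267285] 0.048198219166967225
```

View pics/wrist6.png

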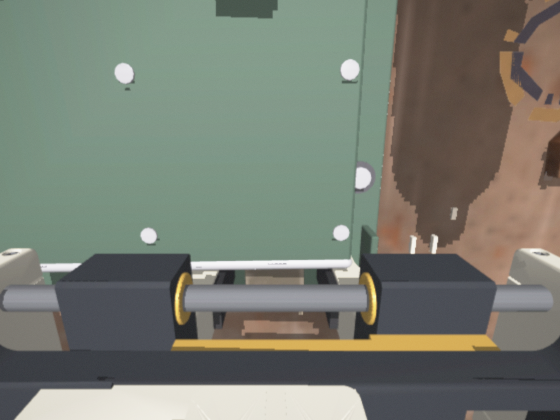

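Fingers straddle the tube (at column 245–303). Close and pull.

Call:
send_rows(
  jaw=[-1,-1,-1,-1,-1,-1],
  translation=[
    [0.1,0,0],
    [0,0,0],
    [0,0,0],
    [0,0,0],
    [0,0,0],
    [0,0,0],
  ],
  yaw=[0,0,0,0,0,0],
  squeeze=45,
)

```text
t: 10.6
tcp_pos: [0.637, 0.0422, 0.0193]
tool_rot: [0.707, 0.0, -0.707, -0.0]
contact_force: [-2.2, 0.4, 6.7]
grip_width: 0.0298
```

Call:
send_rows(
  jaw=[-1,-1,-1,-1,-1,-1,-1,-1,-1,-1,-1,-1],
  translation=[
    [-0.1,0,1],
    [0,0,1.5],
    [0,0,1.8],
    [0,0,1.8],
    [0,0,1.8],
    [0,0,1.8],
    [0,0,1.8],
    [0,0,1.8],
    [0,0,1.8],
    [0,0,1.6],
    [0,0,0.8],
    [0,0,0],
  ],
  yaw=[0,0,0,0,0,0,0,0,0,0,0,0],
)

```text
t: 11.8
tcp_pos: [0.4598, 0.0415, 0.0194]
tool_rot: [-0.707, 0.0, 0.708, -0.0]
contact_force: [-1.2, -0.1, -2.5]
grip_width: 0.0299
```

```bash
python3 shot.py 7 scene side
```

```text
11.9 [0.46144176 0.04188504 0.01948053] [-7.06910357e-01  3.34799021e-05  7.07303130e-01 -1.68646200e-04] [-1.20875826 -0.09330629 -2.55492881] 0.029672763605954895
```

View pics/scene7.png

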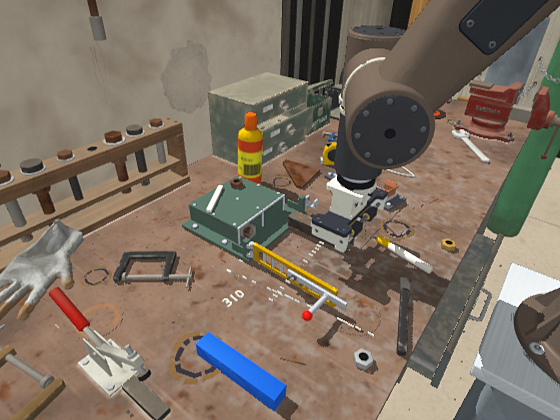

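View pics/side7.png

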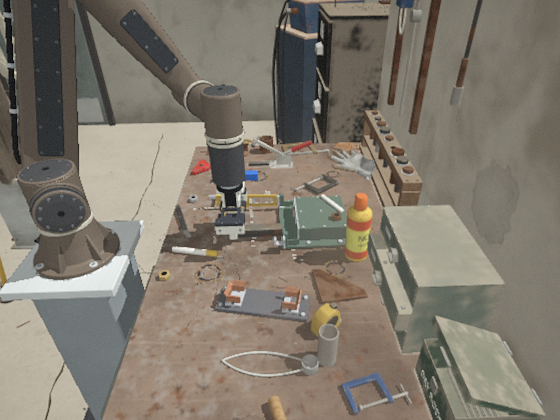

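Call:
send_rows(
  jaw=[-1,-1,-1,-1,-1,-1],
  translation=[
    [0,0.3,1.2],
    [0,0.3,1.3],
    [0,0,0.3],
    [0.6,0,0],
    [0.4,0,0],
    [0,0,0],
  ],
  yaw=[0,0,0,0,0,0],
)

```text
t: 12.5
tcp_pos: [0.4338, 0.0361, 0.009]
tool_rot: [-0.707, 0.0, 0.707, -0.0]
contact_force: [-0.5, 0.2, -3.2]
grip_width: 0.0298
```

```bash
python3 shot.py 8 side; python3 -c "
import cv2
a=cv2.imread('pics/side8.png');cv2.imwrite('pics/d8.png',cv2.resize(a[160:280,180:360],None,fx=4.4,fy=4.4,interpolation=cv2.INTER_CUBIC))"
```

```text
12.55 [0.4338078  0.0360701  0.00921212] [-7.06957039e-01  4.89273380e-05  7.07256462e-01 -2.00096492e-04] [-0.42667068 -0.38465654 -3.61826488] 0.029578477612109744
```

View pics/d8.png

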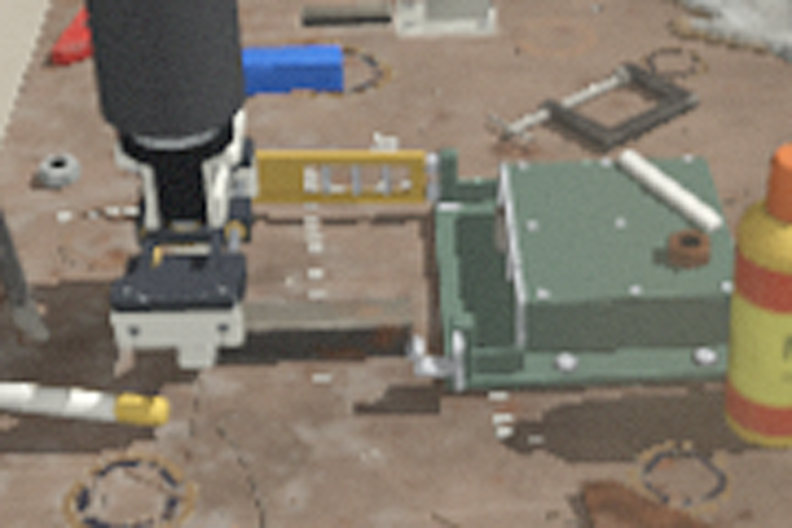

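Call:
send_rows(
  jaw=[-1,-1,-0.1,0,0,0,0,0,0,0],
  translation=[
    [0.25,0,0],
    [0,0,0],
    [0,0,0],
    [0,0,0],
    [0,0,0],
    [-2,0,0],
    [-3,0,0],
    [-4,0,0],
    [-3,0,0],
    [0,0,0],
  ],
  yaw=[0,0,0,0,0,0,0,0,0,0],
)

```text
t: 13.55
tcp_pos: [0.4363, 0.0372, 0.1313]
tool_rot: [0.71, 0.001, -0.704, -0.001]
contact_force: [0.6, 0.9, -1.2]
grip_width: 0.0436
```

```bash
python3 shot.py 9 wrist scene side
```

```text
13.7 [0.43326734 0.03591565 0.12670667] [-7.07094270e-01 -1.35391355e-05  7.07119257e-01  2.21533615e-04] [-0.12310769  0.46133847 -0.38566259] 0.04388731842846166
```

View pics/wrist9.png

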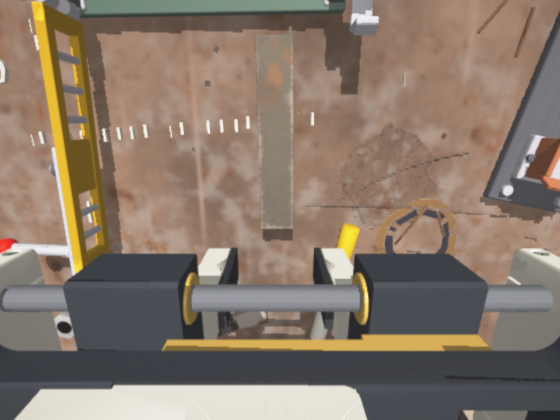

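View pics/scene9.png

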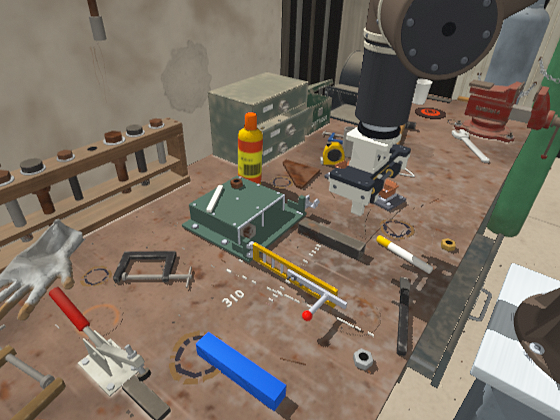

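```bash
python3 - <<'E'
from h import *; import pickle,cv2
C=pickle.load(open("pics/wrist9.pkl","rb"))
P=np.array([atz(C,uv,.030) for uv in [(257,36),(292,36),(293,228.5),(261.5,228.5)]]); print(P,P.mean(0)); d=P[:2].mean(0)-P[2:].mean(0); print(np.degrees(np.arctan2(d[1],d[0])),np.linalg.norm(d))
E
```

```text
[[0.57910859 0.05158233 0.03      ]
 [0.57909547 0.02436731 0.03      ]
 [0.42035129 0.02085176 0.03      ]
 [0.42031704 0.05014951 0.03      ]] [0.4997181  0.03673773 0.03      ]
0.8928062954356479 0.15878714802000987
```

Call:
send_rows(
  jaw=[0,0,0,0,0,0,0,0],
  translation=[
    [-1,4,0],
    [-1,4,0],
    [-1,4,0],
    [-1,4,0],
    [0,4,0],
    [0,4,0],
    [0,2.5,0],
    [0,0,0],
  ],
  yaw=[0,0,0,0,0,0,0,0],
)

```text
t: 14.5
tcp_pos: [0.4325, -0.2313, 0.165]
tool_rot: [-0.706, 0.001, 0.708, 0.001]
contact_force: [0.4, -0.3, -0.8]
grip_width: 0.0438
```

```bash
python3 shot.py 10 wrist;python3 -c "
import cv2
a=cv2.imread('pics/wrist10.png');print(a.shape)"
```

```text
14.55 [ 0.4324697  -0.23013508  0.16512466] [-0.70583822  0.00092684  0.70837128  0.00129454] [0.54437753 0.11421346 0.10939916] 0.04349557187405229
(420, 560, 3)
```

View pics/wrist10.png

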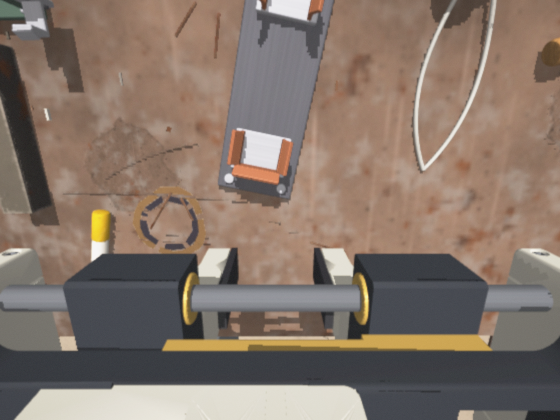

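```bash
python3 -c "
import cv2
a=cv2.imread('pics/wrist10.png');cv2.imwrite('pics/w10.png',cv2.resize(a[0:205,210:340],None,fx=4,fy=4,interpolation=cv2.INTER_CUBIC)[:600])
a=cv2.imread('pics/wrist10.png');cv2.imwrite('pics/w10b.png',cv2.resize(a[110:205,210:340],None,fx=6,fy=6,interpolation=cv2.INTER_CUBIC))
a=cv2.imread('pics/side9.png');cv2.imwrite('pics/d9.png',cv2.resize(a[272:325,205:320],None,fx=6.9,fy=6.9,interpolation=cv2.INTER_CUBIC))
"
```

```text
(no output)
```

View pics/w10.png

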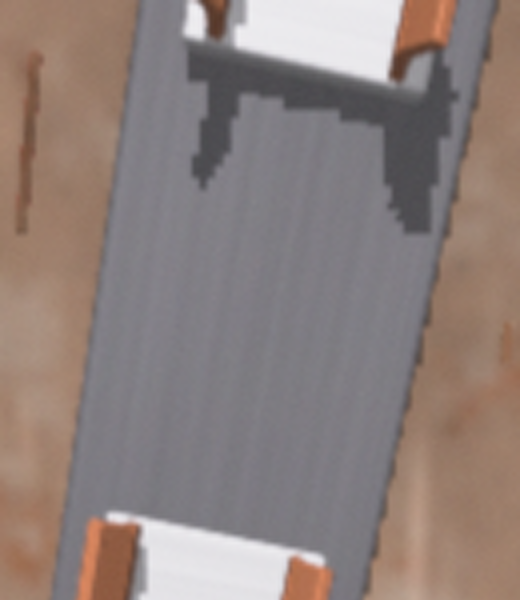

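View pics/w10b.png

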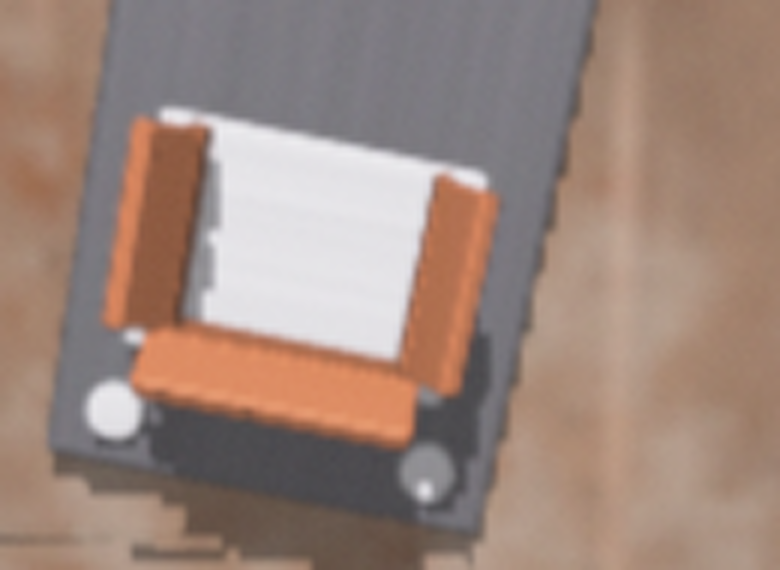

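View pics/d9.png

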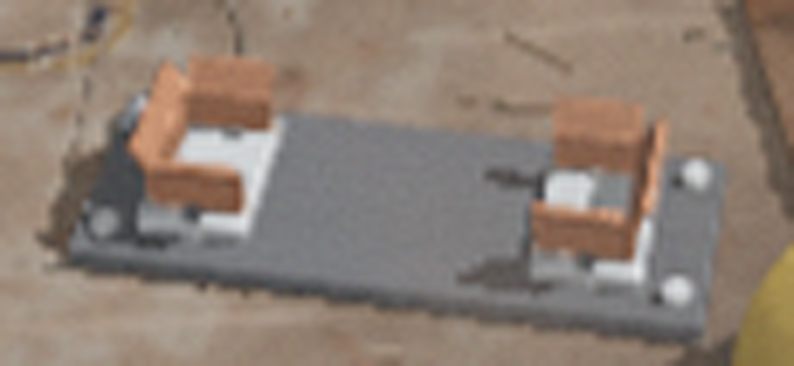

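```bash
cat > fix.py <<'E'
from h import *; from ci0 import S,D; import pickle
C=pickle.load(open("pics/wrist10.pkl","rb"))
obs=[(C,-1,1,(218.3,184.5)),(C,-1,-1,(289.7,198)),(S,1,1,(325,175.7)),(S,-1,1,(387.9,208.6)),(S,-1,-1,(405.4,198.6)),(D,-1,-1,(215.4,307.2)),(D,1,-1,(306.4,319.5)),(D,1,1,(309.6,295.2))]
edges=[(1,(245,0)),(-1,(332.5,0))]
def f(p):
    r=[proj(c,T(*p,(.115*i,.04*j,.01)))[0]-uv for c,i,j,uv in obs]
    r=list(np.ravel(r))
    for j,uv in edges:
        P=atz(C,uv,.01); d=P[:2]-p[:2]; r.append((d@[-np.sin(p[2]),np.cos(p[2])]-.04*j)*700)
    return np.array(r)
s=least_squares(f,[.55,-.23,-.2],loss='soft_l1'); 
if __name__=="__main__":
    print(s.x,np.degrees(s.x[2])); print(f(s.x).round(1))
    # wrist only: near edge mid + long edges
    for n,uv in [("seatL",(210+160/6,110+112/6)),("seatR",(210+487/6,110+178/6))]:
        print(n,atz(C,uv,.018))
    wl=[atz(C,(210+u/6,110+v/6),.046) for u,v in [(140,118),(110,325),(495,195),(455,395),(137,385),(412,440)]]
    for P in wl:
        d=P[:2]-s.x[:2];a=s.x[2]; print("wall fixframe",d@[np.cos(a),np.sin(a)],d@[-np.sin(a),np.cos(a)])
E
python3 fix.py
```

```text
[ 0.55076975 -0.23132316 -0.20215049] -11.582370170343122
[-1.2 -0.2  0.2  0.5 -1.4 -1.4  0.8 -0.2  0.7 -0.9 -1.1  0.8  0.5 -0.2
  0.9 -0.2 -0.7  1. ]
seatL [ 0.5037314  -0.19352011  0.018     ]
seatR [ 0.49291212 -0.24761026  0.018     ]
wall fixframe -0.05371262570387616 0.027107342726258282
wall fixframe -0.08523645276745036 0.026846096085280192
wall fixframe -0.05424572374134643 -0.027515768805326864
wall fixframe -0.08542185499795231 -0.02790756605565487
wall fixframe -0.0936814809129628 0.021282604491878923
wall fixframe -0.09378503688415372 -0.02272615373409259
```

Call:
send_rows(
  jaw=[0.05,0.05,0.05,0.05,0.05,0.05,0.05,0.05,0.05,0.05],
  translation=[
    [0,-4,-1],
    [0,-4,-1],
    [0,-4,-1],
    [0,-4,-1],
    [0,-4,-1],
    [0,-4,-1],
    [2,-2.7,-0.7],
    [3,0,0],
    [0,0,0],
    [0,0,0],
  ],
  yaw=[-0.9,0,0,0,0,0,0,0,0,0],
)

```text
t: 15.55
tcp_pos: [0.4962, 0.039, 0.1166]
tool_rot: [-0.706, -0.005, 0.708, -0.006]
contact_force: [0.7, 0.0, 0.3]
grip_width: 0.0458
```

```bash
python3 shot.py 11 wrist
```

```text
15.6 [0.4970039  0.03891909 0.11755202] [-0.7069725  -0.00555524  0.70719396 -0.00597729] [ 0.19965863 -0.53665495  0.2538187 ] 0.04616422483137838
```

View pics/wrist11.png

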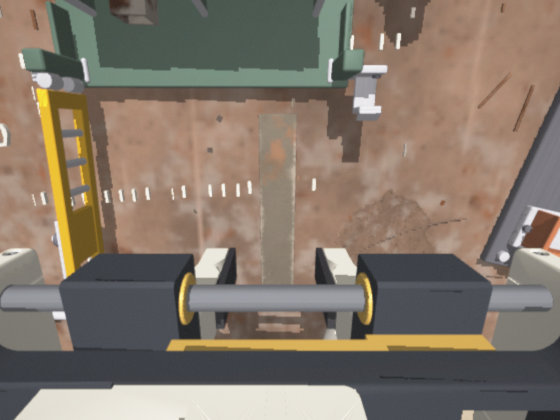

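```bash
python3 - <<'E'
from h import *; import pickle
C=pickle.load(open("pics/wrist11.pkl","rb"))
for uv in [(260,113.5),(296,113.5),(261,240),(295,240)]: print(atz(C,uv,.03))
E
```

```text
[0.58016384 0.05201198 0.03      ]
[0.58062245 0.02382772 0.03      ]
[0.47343342 0.05100852 0.03      ]
[0.47389788 0.02078461 0.03      ]
```

Call:
send_rows(
  jaw=[0.05,0.05,0.05,0.05,0.05,0.05],
  translation=[
    [2,0.2,-0.3],
    [3,0,0],
    [3,0,0],
    [2.2,0,0],
    [1,0,0],
    [0,0,0],
  ],
  yaw=[0,0,0,0,0,0],
)

```text
t: 16.2
tcp_pos: [0.5, 0.0365, 0.005]
tool_rot: [-0.707, -0.005, 0.707, -0.006]
contact_force: [-0.1, 0.2, 0.9]
grip_width: 0.0459
```

Call:
send_rows(
  jaw=[-1,-1,-1,-1,-1,-1,-1,-1,-1,-1,-1,-1],
  translation=[
    [0,0,0],
    [0,0,0],
    [0,0,0],
    [0,0,0],
    [0,0,0],
    [-1,0,0],
    [-2,0,0],
    [-3,0,0],
    [-3,0,0],
    [0,0,0],
    [0,0,0],
    [0,0,0],
  ],
  yaw=[0,0,0,0,0,0,0,0,4.2,4.2,4.1,0],
  squeeze=45,
)

```text
t: 17.4
tcp_pos: [0.4994, 0.0368, 0.0955]
tool_rot: [-0.703, 0.072, 0.704, 0.072]
contact_force: [-0.7, -0.1, -3.7]
grip_width: 0.0296
```

```bash
python3 - <<'E'
from h import *; from workcell import state
s=state(); Rm=R.from_quat(s['tool_rot']).as_matrix(); print(s['t'],s['tcp_pos'],s['grip_width'],s['contact_force'])
print("yaw",np.degrees(np.arctan2(-Rm[1,2],-Rm[0,2]))); print((np.array([.5508,-.2313,s['tcp_pos'][2]])-s['tcp_pos'])@Rm*100)
E
```

```text
17.4 [0.49936043 0.03676632 0.09549729] 0.029643968927508504 [-0.67284426 -0.07945973 -3.66203453]
yaw -11.686555537393843
[-1.09947226e-02  2.52089909e+01 -1.04672085e+01]
```

Call:
send_rows(
  jaw=[-1,-1,-1,-1,-1,-1,-1,-1,-1,-1,-1],
  translation=[
    [0,2,-0.8],
    [0,3,-1.2],
    [0,3,-1.3],
    [0,3,-1.3],
    [0,3,-1.3],
    [0,3,-1.3],
    [0,3,-1.3],
    [0,3,-1.2],
    [0,2.2,-0.8],
    [0,0,0],
    [0,0,0],
  ],
  yaw=[0,0,0,0,0,0,0,0,0,0,0],
)

```text
t: 18.5
tcp_pos: [0.5513, -0.2314, 0.0944]
tool_rot: [-0.703, 0.071, 0.704, 0.072]
contact_force: [0.2, 0.4, -5.1]
grip_width: 0.0294
```

```bash
python3 shot.py 12 wrist scene side; python3 - <<'E'
from h import *; from workcell import state
s=state(); Rm=R.from_quat(s['tool_rot']).as_matrix(); print(s['t'],s['tcp_pos'],s['grip_width'],s['contact_force'])
print("yaw",np.degrees(np.arctan2(-Rm[1,2],-Rm[0,2]))); print((np.array([.5508,-.2313,s['tcp_pos'][2]])-s['tcp_pos'])@Rm*100)
import cv2
a=cv2.imread('pics/side12.png');cv2.imwrite('pics/d12.png',cv2.resize(a[230:340,190:340],None,fx=5,fy=5,interpolation=cv2.INTER_CUBIC))
E
```

```text
18.65 [ 0.55188856 -0.2302414   0.09494779] [-0.70330429  0.07090434  0.70376697  0.07104721] [-0.02359932 -0.28343587 -4.86126077] 0.029546766683872322
18.65 [ 0.55188856 -0.2302414   0.09494779] 0.029546766683872322 [-0.02359932 -0.28343587 -4.86126077]
yaw -11.521517077718304
[4.04273709e-05 1.25469080e-01 8.55187012e-02]
```

View pics/wrist12.png

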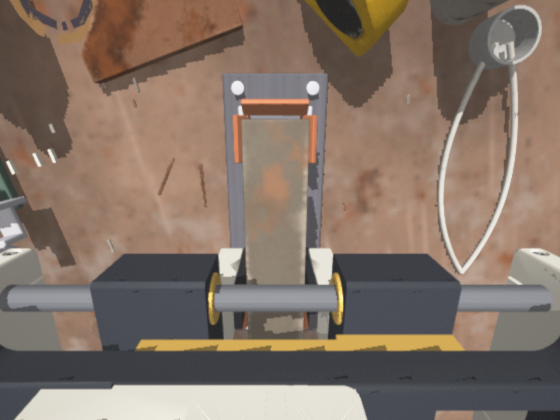

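View pics/d12.png

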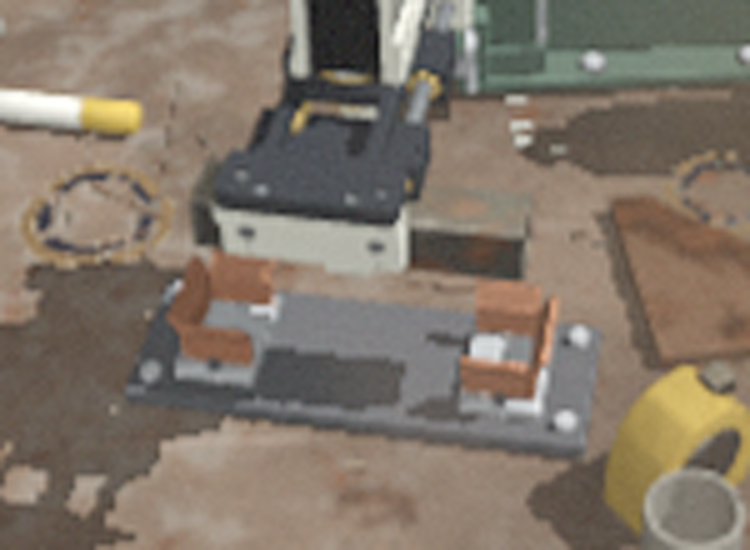

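```bash
python3 - <<'E'
from h import *; import pickle
C=pickle.load(open("pics/wrist12.pkl","rb"))
p=(.5508,-.2313,np.radians(-11.58)); a=p[2]
def ff(P): d=P[:2]-np.array(p[:2]); return d@[np.cos(a),np.sin(a)],d@[-np.sin(a),np.cos(a)]
for uv,z in [((224,74),.01),((327,74),.01),((230,240),.01),((324,240),.01),((235,115),.046),((316.5,115),.046),((245,119),.12),((308,119),.12),((246,245),.12),((306,245),.12)]: print(uv,ff(atz(C,uv,z)))
E
```

```text
(224, 74) (np.float64(0.11287456185198558), np.float64(0.03802658835333337))
(327, 74) (np.float64(0.11279612119924308), np.float64(-0.03903475532105409))
(230, 240) (np.float64(-0.020918854415616084), np.float64(0.03968505435176358))
(324, 240) (np.float64(-0.021030178437764238), np.float64(-0.043107614302853786))
(235, 115) (np.float64(0.08305317547921129), np.float64(0.026369085319906074))
(316.5, 115) (np.float64(0.08299444807603985), np.float64(-0.02755419517923056))
(245, 119) (np.float64(0.08007494765794937), np.float64(0.01267138159662211))
(308, 119) (np.float64(0.08004552614491534), np.float64(-0.01416491111235393))
(246, 245) (np.float64(0.021943348618386368), np.float64(0.013994546452694222))
(306, 245) (np.float64(0.021903996730127183), np.float64(-0.015020475769263538))
```

Call:
send_rows(
  jaw=[-1,-1,-1,-1,-1,-1],
  translation=[
    [1,0.05,0.15],
    [1.5,0,0],
    [1.5,0,0],
    [1,0,0],
    [1,0,0],
    [0,0,0],
  ],
  yaw=[0,0,0,0,0,0],
)

```text
t: 19.25
tcp_pos: [0.5497, -0.2308, 0.0335]
tool_rot: [-0.703, 0.071, 0.704, 0.071]
contact_force: [-0.3, -0.6, -5.1]
grip_width: 0.03
```

```bash
python3 shot.py 13 scene side wrist; python3 - <<'E'
import cv2
a=cv2.imread('pics/side13.png');a=cv2.resize(a[230:340,190:340],None,fx=2.6,fy=2.6,interpolation=cv2.INTER_CUBIC)
b=cv2.imread('pics/wrist13.png')[40:326,130:520]
import numpy as np
cv2.imwrite('pics/d13.png',np.hstack([a,b]))
E
```

```text
19.4 [ 0.55111009 -0.23128106  0.03548266] [ 0.70373986 -0.07139731 -0.70325915 -0.0712685 ] [ 0.56158767 -0.00737314 -4.66578011] 0.029963953586757935
```

View pics/d13.png

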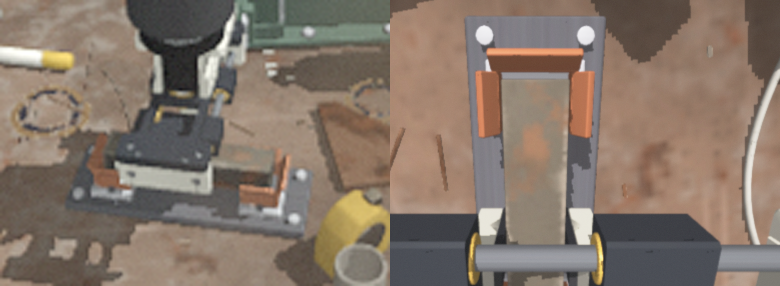

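Call:
send_rows(
  jaw=[-1,-1,-1,-1,-1,-1],
  translation=[
    [0.4,0,0],
    [0.4,0,0],
    [0.3,0,0],
    [0.1,0,0],
    [0,0,0],
    [0,0,0],
  ],
  yaw=[0,0,0,0,0,0],
)

```text
t: 20.0
tcp_pos: [0.5507, -0.2313, 0.0243]
tool_rot: [0.704, -0.071, -0.703, -0.071]
contact_force: [-3.7, 2.2, 8.0]
grip_width: 0.0296
```

Call:
send_rows(
  jaw=[-0.2,0.05,0.05,0.05,0.05,0.05,0.05,0.05,0.05,0.05],
  translation=[
    [0,0,0],
    [0,0,0],
    [0,0,0],
    [0,0,0],
    [-2,0,0],
    [-3,0,0],
    [-4,0,0],
    [-3,0,2],
    [0,0,2],
    [0,0,0],
  ],
  yaw=[0,0,0,0,0,0,0,0,0,0],
)

```text
t: 21.0
tcp_pos: [0.51, -0.2228, 0.1443]
tool_rot: [0.704, -0.071, -0.703, -0.072]
contact_force: [0.3, -0.5, -0.4]
grip_width: 0.0459
```

```bash
python3 shot.py 14 scene side wrist; python3 - <<'E'
import cv2
a=cv2.imread('pics/side14.png');cv2.imwrite('pics/d14.png',cv2.resize(a[260:330,200:325],None,fx=6,fy=6,interpolation=cv2.INTER_CUBIC))
a=cv2.imread('pics/scene14.png');cv2.imwrite('pics/s14.png',cv2.resize(a[150:220,310:420],None,fx=6,fy=6,interpolation=cv2.INTER_CUBIC))
E
```

```text
21.15 [ 0.51174642 -0.22328566  0.14302104] [ 0.70356621 -0.07145576 -0.70341763 -0.07136043] [-0.61486546  0.20948003 -0.54495879] 0.04587475869503683
```

View pics/wrist14.png

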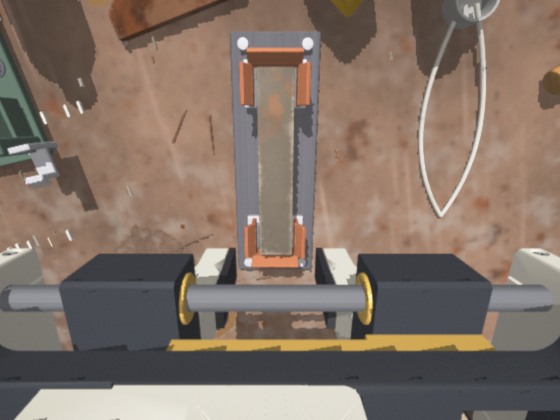

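View pics/d14.png

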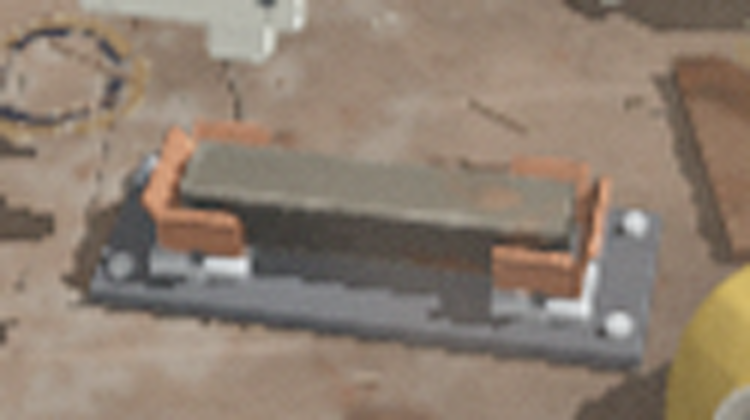

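View pics/s14.png

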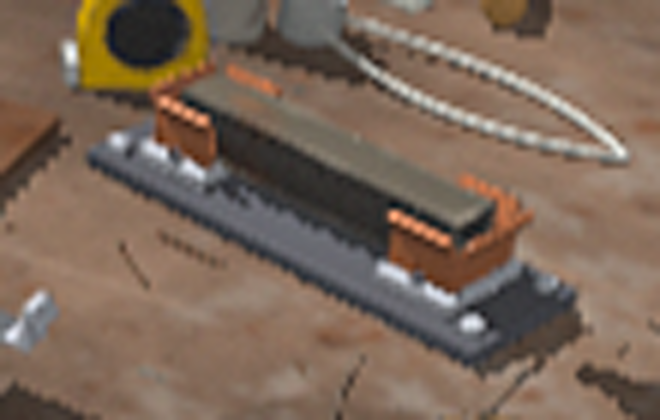

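View pics/scene14.png

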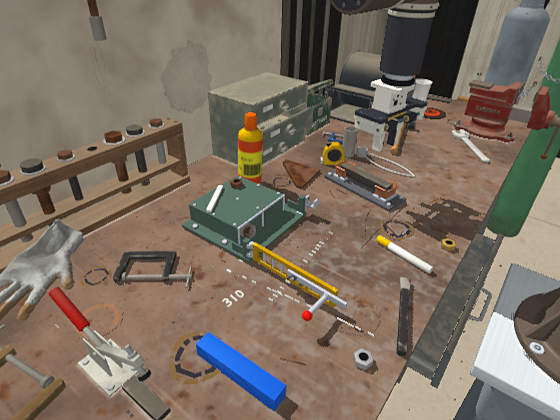

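```bash
python3 - <<'E'
from h import *; from ci0 import S,D; import pickle,cv2
p=(.5508,-.2313,np.radians(-11.58)); a=p[2]
C=pickle.load(open("pics/wrist14.pkl","rb"))
def ff(P): d=P[:2]-np.array(p[:2]); return d@[np.cos(a),np.sin(a)],d@[-np.sin(a),np.cos(a)]
for uv in [(254,67),(294,67),(293,255),(259,255)]: print(ff(atz(C,uv,.048)))
for n,c,(x0,y0,x1,y1) in [("scene",S,(310,150,420,220)),("side",D,(200,260,325,330))]:
    im=cv2.imread(f"pics/{n}14.png"); f=6
    im=cv2.resize(im[y0:y1,x0:x1],None,fx=f,fy=f,interpolation=cv2.INTER_CUBIC)
    for z,col in [(.048,(0,255,255)),(.018,(255,255,0))]:
        q=(proj(c,T(*p,[(i*.08,j*.015,z) for i,j in[(-1,-1),(-1,1),(1,1),(1,-1)]]))-[x0,y0]+.5)*f
        cv2.polylines(im,[q.astype(int)],True,col,1)
    cv2.imwrite(f"pics/ov_{n}.png",im)
E
```

```text
(np.float64(0.07893743913727042), np.float64(0.016178759818368783))
(np.float64(0.07891401004314053), np.float64(-0.014947525698495083))
(np.float64(-0.08108137235028388), np.float64(-0.01682109538049859))
(np.float64(-0.08104353505058497), np.float64(0.014981489607966126))
```

View pics/ov_side.png

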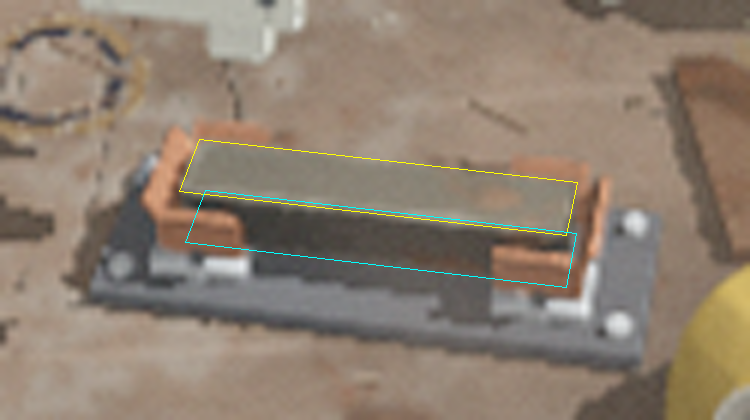

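View pics/ov_scene.png

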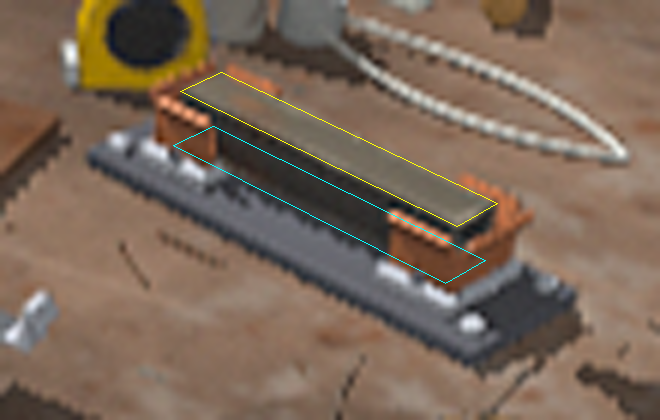

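The outline of a fully seated tube matches the tube in both views to within about 1 mm. The gate is still open and the gripper is clear, so I'm handing in.

```bash
python3 -c "
from workcell import sign_off
print(sign_off())"
```

```text
the job is handed in; nothing more can be done
None
```

The long tube is seated in the copper nests of the tacking fixture, the gate is left open, and the job was handed in at about 21 s of the 61 s allowed. No verdict was reported.

- **Latch and gate:** I gripped the latch pin, lifted it about 21 mm (roughly 0.29 rad) with the gate still shut, and swung the gate to about 94° (1.64 rad). The last scene picture shows it still open.
- **Tube:** I drew the long tube out of the right bay by its end, set it on the bench in front of the rack and let go. I then took it by the middle and lowered it into the nests.
- **Short tube:** It was not touched and still lies in the left bay.

**Last checks:**
- In the scene and side pictures the tube matches the outline of a fully seated tube to about 1 mm.
- The wrist view puts its centre about 1 mm from the nest centre.
- Its direction is within about 0.01 rad of the fixture's.
- The gripper had backed off to about 0.14 m above the bench and touched nothing.

**Small disagreements:**
- The wrist camera placed the fixture about 2 mm nearer the robot than the combined fit from all three cameras. This is within tolerance.
- The last reading before letting go was about 1 mm higher than expected, with about 4 N of sideways force. The pictures taken after release show the tube down on its seats.

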